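Find the loose valve bolt and hold its service cover open

ROBOT

A 6-joint arm with a two-finger parallel gripper is mounted at the origin on the work surface. World frame = base frame: x ahead of the robot, y to its left, z up, the work surface at z = 0. Lengths are in mm, angles in rad, forces in N, time in s.
With the tool pointing down it reaches from about 325 to 900 mm from the base axis. Payload 6.1 kg.
Tool frame: the origin (TCP) lies midway between the tips of the shut fingers; the grasp point (between the pads) lies 19 mm behind it; z points along the fingers, y is the line along which they close (so a half turn about z gives the same grasp; the last joint's range is limited). The gripper opens to 87 mm and grips with 3 to 60 N. Pads are 19 mm wide; open, the fingers measure 117 mm over their backs; the gripper's body (75 mm by 190 mm) begins 51 mm behind the grasp point.
Start: joints at [1.204, 0.22, 1.526, -0, 1.395, -0.126], TCP at [149.049, 606.96, 222.538] pointing down, gripper open.
Joint ranges: [-2.98, 2.98], [-0.91, 2.08], [0.09, 2.57], [-1.24, 4.39], [0.2, 2.65], [-2.68, 2.68]. Speed limits (rad/s): [2.57, 2.57, 3.01, 3.14, 3.14, 3.14].

INTERFACE

Orientations are given as a unit quaternion [x, y, z, w].
In Python, from plant import manip, grab_frame, camera_model gives the robot as it stands. The module is installed in compiled form; this text tells all that it offers.
- The arm moves only by the tool arm_command, never from a script. Its argument "series" is one flat list of numbers, 5 for each row, row after row: the shift along the tool's x, y, z in units of 25 mm (1.0 is 25 mm), then the turn about the tool's z in units of 5 degrees (1.0 is 5 degrees), then the opening, from -1 (shut) to 1 (fully open). In form: [tx, ty, tz, yaw, fingers, tx, ty, tz, yaw, fingers, ...]. A call has 1 to 5 rows; each row is the pose to reach, as a shift and turn from the pose commanded when the call began, along the tool's axes at that moment; what a row does not reach only later rows make up. A row lasts 1/12 s, in which the tool goes at most 41.7 mm and 7.16 degrees, less where a joint would pass 70% of its speed; a pose out of reach is approached as far as the arm can. A call with a gripper value outside its range is refused whole. The fingers move at their own pace and stop on an object; "newtons" is the grip in N (left out, the last holds). Time passes only in rows, so rows that repeat a pose let the fingers close. It gives the time, the measured TCP pose, the force, the opening and the grip force at its end, in the units of the state.
- manip.get_obs(): the state, without advancing time (a new reading comes with each control period).
- grab_frame(name): name is "scene" or "side" or "wrist"; returns the picture (420x560x3 uint8, red, green, blue); there is no depth.
- camera_model(name): a dict with "mtx" (3x3 intrinsics, pixels), "extrinsics" (4x4, takes a point from world to camera coordinates). Camera axes: x right, y up, looking along -z (the intrinsics and any distortion apply to the point x, -y, -z); pixel columns grow to the right and rows downward; lengths in mm; the calibration is good to about 2 mm. A picture is of the moment at which its call begins: read the wrist's pose just before it. camera_model takes no time and is no camera call; for the wrist camera it gives the pose at the moment of the call.
- manip.hand_in(): hands the job in; it is judged then, once.
The state is a dict: "time": time; "q": joint angles; "dq": joint speeds; "effort": joint torques, N m; "eef_pos": TCP position; "tcp_rot": TCP orientation; "ft_force": force on the tool from outside, world axes, zero at the start; "ft_torque": the same for the moment, N m; "width": opening from 0.0 (shut) to 1.0 (fully open); "finger_force": force on a finger pad.
Only numpy, scipy, OpenCV 4.12 (cv2) and the standard library are available. Lean on these libraries where they do the work, as an engineer would, in place of code of your own. Each camera call takes 0.05 s, during which the arm holds its last target. There are 200 camera calls.

TASK

One of the three hold-down bolts on the valve bank has come loose: tap the bolt heads gently from above until you find the one that sinks. Then take the hinged service cover of that same valve in the gripper's fingers, lift its free end to about 60 degrees and finish holding it there, so that a colleague can reach the vent button underneath; its spring would snap it shut, so the program ends with the fingers still holding it. Keep the other two covers shut and leave the other things on the bench where they are.

Things in the scene. Friction and masses are not known exactly. Their poses are not given: they have to be found in the camera images.
- bank: fixed valve bank: 3 black valves (y = 78, 0, -78 mm) on an aluminium manifold 156 x 250 mm. Origin: centre of its underside on the bench; x along the valves away from the robot, y left, z up; turned up to 20 deg. Each valve 150 (x) x 54 mm, flat top at z = 74. On each: bolt at x = -56, hinged cover x = -23..46, plug connector x = 52..74 up to z = 92.
- bolt_left: left (+y) knurled steel bolt, head 20 mm across, 18 mm above the valve top. Origin: centre of the head's top (z = 92 mm at first); z up. Tight: solid, gives under 2 mm. The loose one (any of the three, they look alike) has lost the sleeve under its head, only an O-ring holds it up: pressed down it yields at 1 to 2 N, sinks 8 mm to a stop and stays down.
- bolt_middle: middle knurled steel bolt, head 20 mm across, 18 mm above the valve top. Origin: centre of the head's top (z = 92 mm at first); z up. Tight: solid, gives under 2 mm. The loose one (any of the three, they look alike) has lost the sleeve under its head, only an O-ring holds it up: pressed down it yields at 1 to 2 N, sinks 8 mm to a stop and stays down.
- bolt_right: right (-y) knurled steel bolt, head 20 mm across, 18 mm above the valve top. Origin: centre of the head's top (z = 92 mm at first); z up. Tight: solid, gives under 2 mm. The loose one (any of the three, they look alike) has lost the sleeve under its head, only an O-ring holds it up: pressed down it yields at 1 to 2 N, sinks 8 mm to a stop and stays down.
- cover_left: left (+y) grey cover, shut at first. Origin on its hinge, 4 mm over the valve top; shut, its axes are the bank's: hood x = -60..0 (4 mm thick lip at the top edge to -69), y = -15..15, z = -4..20 mm. Turns about its y, free end (by the bolt) up; z axis leans by the angle, stop 80 deg. A spring shuts it (1 N at the free end). Pinch its sides near the free end: it pivots in the fingers.
- cover_middle: middle grey cover, shut at first. Origin on its hinge, 4 mm over the valve top; shut, its axes are the bank's: hood x = -60..0 (4 mm thick lip at the top edge to -69), y = -15..15, z = -4..20 mm. Turns about its y, free end (by the bolt) up; z axis leans by the angle, stop 80 deg. A spring shuts it (1 N at the free end). Pinch its sides near the free end: it pivots in the fingers.
- cover_right: right (-y) grey cover, shut at first. Origin on its hinge, 4 mm over the valve top; shut, its axes are the bank's: hood x = -60..0 (4 mm thick lip at the top edge to -69), y = -15..15, z = -4..20 mm. Turns about its y, free end (by the bolt) up; z axis leans by the angle, stop 80 deg. A spring shuts it (1 N at the free end). Pinch its sides near the free end: it pivots in the fingers.
- sensor_a: bystander, loose, leave alone: flow sensor, black box 42 x 44 x 18 mm with blue fittings. Origin at its underside.
- sensor_b: bystander, loose, leave alone: flow sensor, like the other. Origin at its underside.
- rack: bystander, loose, leave alone: blue tube rack 105 x 200 x 64 mm with four capped tubes up to 116 mm. Origin at its underside.
- spare_bolt: bystander, loose, leave alone: spare bolt standing on the bench by the bank, 42 mm high. Origin at its underside.
- spare_cover: bystander, loose, leave alone: spare cover lying on the bench, 69 x 30 x 24 mm. Origin at its underside.
- screwdriver: bystander, loose, leave alone: screwdriver 180 mm long lying in front of the bank. Origin at its underside.
- carton: bystander, loose, leave alone: small carton 85 x 110 x 50 mm. Origin at its underside.
- grease_jar: bystander, loose, leave alone: jar 44 mm across, 45 mm high. Origin at its underside.

How it is judged:
By the outcome, as a careful person would: the job done as asked, in the order asked, and still so for the second after the job is handed in, while the arm keeps its last pose, push and grip.
It also fails if it takes over 48 s, if anything falls off the work surface, if the arm or the gripper's body presses on something with over 40 N, if the wrist force passes 120 N, or if a joint passes its speed limit or range.

## Working session

There is one attempt and no reset: what is moved stays moved. The work goes in short steps, Python scripts to look and compute and a tool call to move; the robot and the scene stay as the last step left them, time stands still between calls to the robot, and variables do not carry over. Pictures are saved under pics/ and viewed, at most 10 in all, crops included, and the job is handed in when it is done.

Besides the shell and the picture viewer there is one more tool, called by a JSON object that holds its "name" and its "arguments", one argument or row to a line. arm_command: Moves the arm, as the interface text tells. Its arguments: {"type":"object","properties":{"series":{"type":"array","items":{"type":"number"}},"newtons":{"type":"number"}},"required":["series"]}

```bash
mkdir -p pics; python3 - <<'E'
from plant import manip, grab_frame, camera_model
import cv2
o=manip.get_obs(); print(o['time'],o['eef_pos'],o['tcp_rot'],o['ft_force'],o['width'])
for n in ['scene','side']:
    cv2.imwrite(f'pics/{n}0.png',grab_frame(n)[:,:,::-1]); m=camera_model(n); print(n,m['mtx'],m['extrinsics'],m.keys())
E
```

```text
0.0 [148.79556473 606.36688275 221.41773489] [ 1.20098663e-01  9.92761468e-01 -9.57871694e-04 -2.47798432e-04] [ 0.69688612 -0.42881266 -0.24054907] 1.0007179791117244
scene [[416.58746816   0.         278.85772801]
 [  0.         416.58746816 212.48626132]
 [  0.           0.           1.        ]] [[-8.39399218e-01  5.43384221e-01  1.19391037e-02  4.15090754e+02]
 [-3.10391137e-01 -4.97281154e-01  8.10165907e-01  1.51921804e+02]
 [ 4.46168461e-01  6.76346836e-01  5.86079057e-01 -1.28724037e+03]
 [ 0.00000000e+00  0.00000000e+00  0.00000000e+00  1.00000000e+00]] dict_keys(['mtx', 'extrinsics'])
side [[406.64835587   0.         275.77091408]
 [  0.         406.64835587 206.98808792]
 [  0.           0.           1.        ]] [[ 9.71336563e-01 -2.37624111e-01 -6.32954357e-03 -5.22050465e+02]
 [ 1.81192932e-01  7.22902115e-01  6.66769566e-01 -1.92807960e+02]
 [-1.53864885e-01 -6.48804527e-01  7.45237065e-01 -1.06642062e+03]
 [ 0.00000000e+00  0.00000000e+00  0.00000000e+00  1.00000000e+00]] dict_keys(['mtx', 'extrinsics'])
```

View pics/scene0.png

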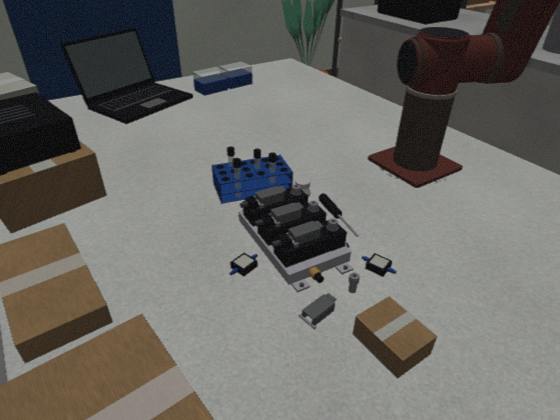

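View pics/side0.png

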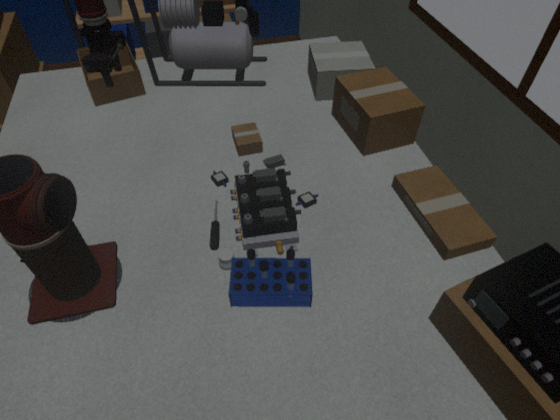

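```bash
python3 - <<'E'
import cv2,numpy as np
a=cv2.imread('pics/scene0.png')[165:305,220:400]; b=cv2.imread('pics/side0.png')[140:270,190:350]
A=cv2.resize(a,None,fx=4,fy=4,interpolation=cv2.INTER_CUBIC);B=cv2.resize(b,None,fx=4.4,fy=4.4,interpolation=cv2.INTER_CUBIC)
cv2.imwrite('pics/c1.png',A);cv2.imwrite('pics/c2.png',B)
E
```

```text
(no output)
```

View pics/c1.png

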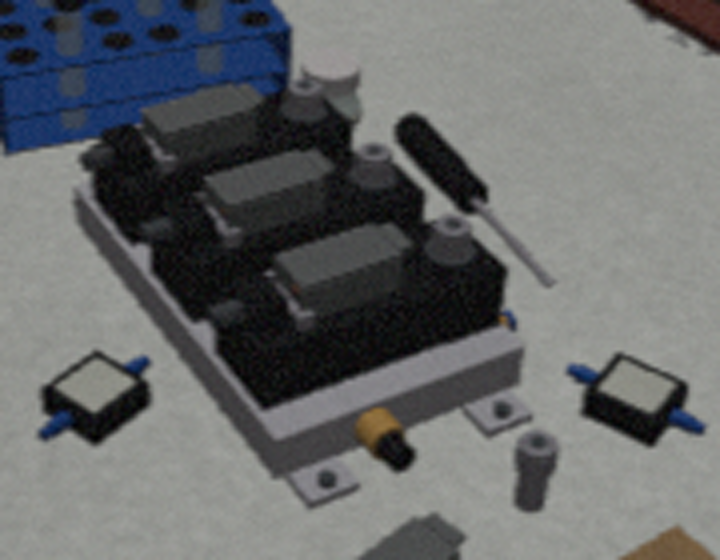

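View pics/c2.png

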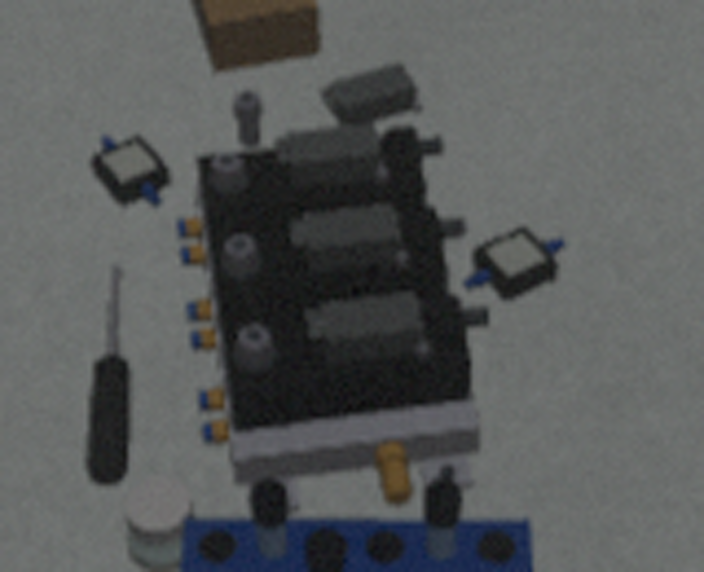

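```bash
cat > h.py <<'E'
import numpy as np, cv2
from scipy.spatial.transform import Rotation as R
from scipy.optimize import least_squares
from plant import manip, grab_frame, camera_model
def proj(m,P):
    E=m['extrinsics']; c=np.atleast_2d(P)@E[:3,:3].T+E[:3,3]
    p=(c*[1,-1,-1])@m['mtx'].T
    return p[:,:2]/p[:,2:]
def tri(ms,uvs):
    A=[]
    for m,(u,v) in zip(ms,uvs):
        Pm=m['mtx']@np.diag([1,-1,-1])@m['extrinsics'][:3]
        A+=[u*Pm[2]-Pm[0],v*Pm[2]-Pm[1]]
    x=np.linalg.svd(np.array(A)/np.linalg.norm(A,axis=1)[:,None]*1)[2][-1]; return x[:3]/x[3]
def bank(p,L):
    c,s=np.cos(p[3]),np.sin(p[3]); L=np.atleast_2d(L)
    return np.c_[p[0]+c*L[:,0]-s*L[:,1],p[1]+s*L[:,0]+c*L[:,1],p[2]+L[:,2]]
E
python3 - <<'E'
from h import *
ms=[camera_model('scene'),camera_model('side')]
sc=np.array([(453,226),(376,152),(307,89),(412,245),(395,223),(334,172),(316,152),(265,103),(247,85)])/4+[220,165]
sd=np.array([(228,163),(240,243),(254,336),(275,135),(278,160),(291,213),(294,243),(307,308),(311,338)])/4.4+[190,140]
L=[(-56,y,92) for y in(78,0,-78)]+[(-23,y+d,98) for y in(78,0,-78) for d in(15,-15)]
for a,b in zip(sc,sd): print(tri(ms,[a,b]).round(1))
f=lambda p:np.r_[(proj(ms[0],bank(p,L))-sc),(proj(ms[1],bank(p,L))-sd)].ravel()
r=least_squares(f,[550,0,0,0],x_scale=[100,100,100,1]); print(r.x.round(3),np.degrees(r.x[3])); print(r.fun.reshape(-1,2).round(1).tolist())
print(bank(r.x,L).round(1)[:3])
np.save('bank.npy',r.x)
o=manip.get_obs(); t=R.from_quat(o['tcp_rot']).as_matrix(); print(t.round(3)); print(t.T@(bank(r.x,L)[:3]-o['eef_pos']).T)
m=camera_model('wrist'); E=m['extrinsics']; print((t.T@(-E[:3,:3].T@E[:3,3]-o['eef_pos'])), (E[:3,:3]@t).round(3),m['mtx'])
E
```

```text
[479.2 188.2  87.6]
[473.6 111.8  89.1]
[467.3  34.   87.5]
[514.9 198.   95.8]
[510.3 176.2  94.3]
[510.8 123.1  96. ]
[506.5  99.   93.7]
[503.1  42.4  94.3]
[500.5  18.9  93.3]
[ 5.30366e+02  1.07761e+02 -3.51600e+00 -7.60000e-02] -4.328117508387515
[[-0.3, 0.3], [-0.6, 0.4], [-0.7, -0.2], [1.2, 1.5], [-2.3, -0.7], [1.1, 0.5], [-1.3, -1.3], [1.0, 0.7], [-0.7, -0.8], [-0.4, -0.8], [-0.1, 0.0], [-0.0, -0.4], [-0.7, -0.6], [-0.1, 0.6], [-0.9, 0.2], [-0.1, 0.9], [-0.8, -1.2], [-0.1, 0.3]]
[[480.4 189.8  88.5]
 [474.5 112.   88.5]
 [468.6  34.2  88.5]]
[[-0.971  0.238 -0.001]
 [ 0.238  0.971 -0.002]
 [ 0.    -0.002 -1.   ]]
[[-421.41111621 -434.24329861 -447.07548101]
 [-325.32099039 -402.25808756 -479.19518473]
 [ 133.50775407  133.64256522  133.77737638]]
[ 8.12111090e+01  5.05104993e-02 -1.61899199e+02] [[ 0.     1.    -0.   ]
 [ 0.956  0.     0.293]
 [ 0.293 -0.    -0.956]] [[375.26691969   0.         279.80391439]
 [  0.         375.26691969 207.11230961]
 [  0.           0.           1.        ]]
```

{"name": "arm_command", "arguments": {
  "series": [-1.2, -1.1, 0, 0, -1, -2.4, -2.2, 0, 0, -1, -3.6, -3.3, 0, 0, -1, -4.8, -4.4, 0, 0, -1, -6, -5.5, 0, 0, -1],
  "newtons": 20
}}

```text
time: 0.52
eef_pos: [262.2, 435.8, 222.0]
tcp_rot: [0.12, 0.993, -0.0, -0.0]
ft_force: [0.5, 0.9, -0.6]
width: 0.707
finger_force: 0.0
```

{"name": "arm_command", "arguments": {
  "series": [-1.2, -1.1, 0, 0, -1, -2.4, -2.2, 0, 0, -1, -3.6, -3.3, 0, 0, -1, -4.8, -4.4, 0, 0, -1, -6, -5.5, 0, 0, -1]
}}

```text
time: 0.93
eef_pos: [375.2, 266.5, 222.3]
tcp_rot: [0.12, 0.993, -0.0, -0.0]
ft_force: [1.8, -0.1, -0.8]
width: 0.325
finger_force: 0.0
```

{"name": "arm_command", "arguments": {
  "series": [-1.2, -1.1, 0, 0, -1, -2.4, -2.2, 0, 0, -1, -3.6, -3.3, 0.3, -0.5, -1, -4.8, -4.4, 0.6, -1.2, -1, -5.2, -5, 0.9, -1.9, -1]
}}

```text
time: 1.35
eef_pos: [473.5, 112.2, 199.8]
tcp_rot: [0.037, 0.999, -0.001, 0.001]
ft_force: [-0.2, 0.3, -0.3]
width: 0.019
finger_force: 0.0
```

```bash
cat > look.py <<'E'
import sys
from h import *
o=manip.get_obs(); m=camera_model('wrist'); im=grab_frame('wrist'); m2=camera_model('wrist')
n=sys.argv[1]; cv2.imwrite(f'pics/{n}.png',im[:,:,::-1]); np.savez(f'{n}.npz',mtx=m['mtx'],extrinsics=m['extrinsics'],pos=o['eef_pos'],rot=o['tcp_rot'])
print(o['time'],o['eef_pos'].round(1),R.from_quat(o['tcp_rot']).as_matrix().round(3).tolist(),abs(m2['extrinsics']-m['extrinsics']).max())
E
python3 look.py w1
```

```text
1.35 [473.5 112.2 199.8] [[-0.997, 0.075, 0.002], [0.075, 0.997, -0.001], [-0.002, -0.001, -1.0]] 3.0209117006848203
```

View pics/w1.png

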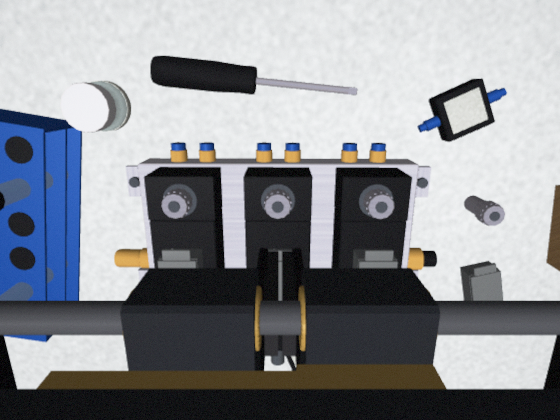

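{"name": "arm_command", "arguments": {
  "series": [1, 0, 0, 0, -1, 2, 0, 0, 0, -1, 2.4, 0, 0, 0, -1, 2.4, 0, 0, 0, -1]
}}

```text
time: 1.73
eef_pos: [409.2, 120.9, 199.4]
tcp_rot: [0.037, 0.999, 0.0, -0.001]
ft_force: [0.4, 0.6, -1.1]
width: 0.005
finger_force: 0.0
```

```bash
python3 look.py w2
```

```text
1.7333 [409.2 120.9 199.4] [[-0.997, 0.075, -0.002], [0.075, 0.997, 0.0], [0.002, 0.0, -1.0]] 1.6646769375179247
```

View pics/w2.png

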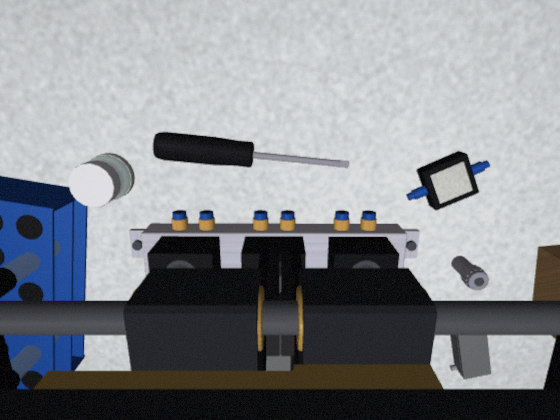

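{"name": "arm_command", "arguments": {
  "series": [-1.5, 0, 0, 0, -1, -3, 0, 0, 0, -1, -4.2, 0, 0, 0, -1, -4.6, 0, 0, 0, -1, -4.6, 0, 0, 0, -1]
}}

```text
time: 2.2
eef_pos: [528.3, 111.6, 199.6]
tcp_rot: [0.038, 0.999, -0.0, 0.0]
ft_force: [0.1, 0.7, -0.5]
width: 0.006
finger_force: 0.0
```

```bash
python3 look.py w3
```

```text
2.2 [528.3 111.6 199.6] [[-0.997, 0.076, 0.0], [0.076, 0.997, -0.0], [-0.0, -0.0, -1.0]] 1.7232133973810733
```

View pics/w3.png

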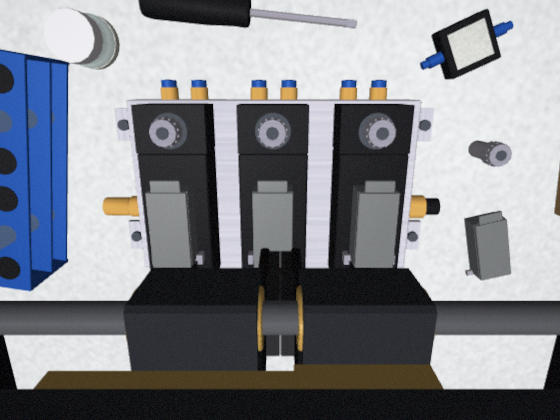

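```bash
python3 - <<'E'
from h import *
d=[dict(np.load(f'{n}.npz')) for n in('w1','w3')]
ms=d
u1=[(382,207),(277.5,206),(174,206)]; u3=[(381.5,132),(272,132),(162.5,132)]
for a,b in zip(u1,u3): print('tri',tri(ms,[a,b]).round(1))
L=[(-56,y,92) for y in(78,0,-78)]; uc=[(380.5,181),(273,181),(165,181)]; Lc=[(-23,y,98) for y in(78,0,-78)]
f=lambda p:np.r_[(proj(ms[0],bank(p,L))-u1),(proj(ms[1],bank(p,L))-u3),proj(ms[1],bank(p,Lc))-uc].ravel()
r=least_squares(f,[530,108,0,-.07],x_scale=[100,100,100,1]);print(r.x.round(3),np.degrees(r.x[3]));print(r.fun.reshape(-1,2).round(1).tolist())
np.save('bank.npy',r.x); print(bank(r.x,L+[(-5,y,98) for y in(78,0,-78)]).round(1))
o=manip.get_obs(); t=R.from_quat(o['tcp_rot']).as_matrix(); print((t.T@(bank(r.x,L)-o['eef_pos']).T).T/25)
E
```

```text
tri [479.1 186.9  97. ]
tri [473.6 110.5  94.1]
tri [468.3  32.8  91.4]
[ 5.30364e+02  1.06328e+02 -6.03000e-01 -7.60000e-02] -4.374383273643961
[[-0.7, -0.6], [0.2, 0.2], [0.1, 0.0], [0.8, 0.9], [0.4, 0.9], [-0.0, 0.9], [0.3, -0.7], [-0.5, -0.8], [-0.8, -0.8]]
[[480.5 188.4  91.4]
 [474.5 110.6  91.4]
 [468.6  32.8  91.4]
 [531.3 184.5  97.4]
 [525.4 106.7  97.4]
 [519.4  28.9  97.4]]
[[ 2.06198864  2.91527817  4.319468  ]
 [ 2.06442671 -0.20472083  4.32000973]
 [ 2.06686478 -3.32471983  4.32055146]]
```

{"name": "arm_command", "arguments": {
  "series": [1, -0.1, 1, 0, -1, 2.05, -0.2, 2.2, 0, -1, 2.05, -0.2, 3.4, 0, -1, 2.05, -0.2, 4, 0, -1, 2.05, -0.2, 4.1, 0, -1]
}}

```text
time: 2.67
eef_pos: [470.1, 110.8, 93.9]
tcp_rot: [0.037, 0.999, -0.0, -0.004]
ft_force: [-0.6, 0.4, -0.1]
width: 0.008
finger_force: 0.0
```

{"name": "arm_command", "arguments": {
  "series": [0, 0, 0.05, 0, -1, 0, 0, 0.1, 0, -1, 0, 0, 0.15, 0, -1, 0, 0, 0.2, 0, -1, 0, 0, 0.2, 0, -1]
}}

```text
time: 3.08
eef_pos: [475.4, 110.8, 93.4]
tcp_rot: [0.038, 0.999, 0.0, 0.001]
ft_force: [-0.1, -0.5, -0.8]
width: 0.003
finger_force: 0.0
```

{"name": "arm_command", "arguments": {
  "series": [0, 0, 0.03, 0, -1, 0, 0, 0.06, 0, -1, 0, 0, 0.1, 0, -1, 0, 0, 0.1, 0, -1]
}}

```text
time: 3.42
eef_pos: [475.0, 110.7, 90.2]
tcp_rot: [0.038, 0.999, 0.0, 0.0]
ft_force: [1.1, 0.2, 1.5]
width: 0.005
finger_force: 0.5
```

{"name": "arm_command", "arguments": {
  "series": [0, 0, 0.04, 0, -1, 0, 0, 0.08, 0, -1, 0, 0, 0.08, 0, -1]
}}

```text
time: 3.67
eef_pos: [474.7, 110.7, 87.9]
tcp_rot: [0.037, 0.999, 0.0, 0.0]
ft_force: [0.3, -0.4, 1.6]
width: 0.01
finger_force: 0.5
```

{"name": "arm_command", "arguments": {
  "series": [0, 0, 0.04, 0, -1, 0, 0, 0.08, 0, -1, 0, 0, 0.08, 0, -1]
}}

```text
time: 3.92
eef_pos: [474.5, 110.7, 85.8]
tcp_rot: [0.037, 0.999, -0.0, -0.0]
ft_force: [0.8, 0.6, 1.3]
width: 0.006
finger_force: 0.4
```

{"name": "arm_command", "arguments": {
  "series": [0, 0, 0.04, 0, -1, 0, 0, 0.08, 0, -1, 0, 0, 0.12, 0, -1, 0, 0, 0.12, 0, -1]
}}

```text
time: 4.25
eef_pos: [474.5, 110.7, 83.8]
tcp_rot: [0.037, 0.999, -0.0, -0.0]
ft_force: [-4.4, 0.4, 9.0]
width: 0.005
finger_force: 4.7
```

{"name": "arm_command", "arguments": {
  "series": [0, 0, -0.5, 0, -1, 0, 0, -1.6, 0, -1, 0, 0, -3, 0, -0.5, -1, 0, -4.2, 0, 0.15, -2, 0, -4.7, 0, 0.15]
}}

```text
time: 4.67
eef_pos: [526.2, 107.3, 205.1]
tcp_rot: [0.037, 0.999, 0.0, 0.003]
ft_force: [2.6, 0.7, 0.3]
width: 0.152
finger_force: 0.0
```

{"name": "arm_command", "arguments": {
  "series": [0, 0, 0, 0, 0.15, 0, 0, 0, 0, 0.15, 0, 0, 0, 0, 0.15, 0, 0, 0, 0, 0.15]
}}

```text
time: 5.0
eef_pos: [522.5, 107.0, 198.5]
tcp_rot: [0.037, 0.999, -0.0, -0.002]
ft_force: [-0.6, -0.3, -0.4]
width: 0.45
finger_force: 0.0
```

```bash
python3 look.py w4; python3 - <<'E'
from h import *
o=manip.get_obs(); print(o['width'])
m=dict(np.load('w4.npz')); p=np.load('bank.npy')
print(proj(m,bank(p,[(-56,y,z) for y in(78,0,-78) for z in(92,84)])).round(1))
t=R.from_quat(o['tcp_rot']).as_matrix(); print(t.T@(bank(p,[(-5,0,98)])[0]-o['eef_pos'])/25)
E
```

```text
5.0 [522.5 107.  198.5] [[-0.997, 0.075, -0.004], [0.075, 0.997, -0.0], [0.004, -0.0, -1.0]] 0.20935107794241503
0.49523582898015306
[[389.1 141.5]
 [386.1 140.1]
 [279.6 141.3]
 [279.6 140. ]
 [170.  141.1]
 [173.1 139.8]]
[-1.24759543e-01 -2.57682336e-03  4.05162052e+00]
```

View pics/w4.png

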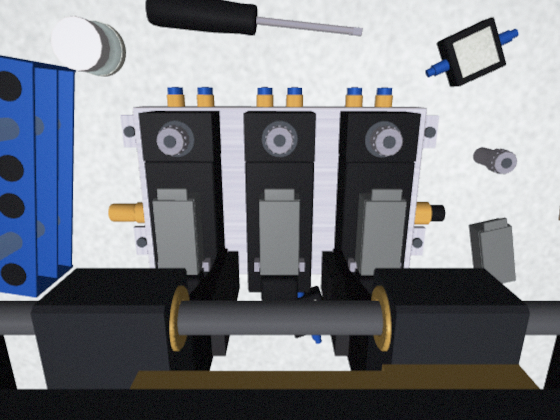

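{"name": "arm_command", "arguments": {
  "series": [-0.1, 0, 1, 0, 0.15, -0.1, 0, 2.2, 0, 0.15, -0.1, 0, 3.2, 0, 0.15, -0.1, 0, 4, 0, 0.15, -0.1, 0, 4.4, 0, 0.15]
}}

```text
time: 5.47
eef_pos: [523.5, 106.7, 86.5]
tcp_rot: [0.037, 0.999, -0.0, -0.003]
ft_force: [-0.3, 0.3, -0.8]
width: 0.575
finger_force: 0.0
```

{"name": "arm_command", "arguments": {
  "series": [0, 0, 0.2, 0, 0.15, 0, 0, 0.4, 0, 0.15, 0, 0, 0.5, 0, 0.15, 0, 0, 0.5, 0, 0.15]
}}

```text
time: 5.8
eef_pos: [527.4, 106.8, 78.6]
tcp_rot: [0.037, 0.999, 0.0, 0.0]
ft_force: [-0.2, 0.4, 0.6]
width: 0.572
finger_force: 0.0
```

{"name": "arm_command", "arguments": {
  "series": [0, 0, 0, 0, -0.3, 0, 0, 0, 0, -0.5, 0, 0, 0, 0, -0.5, 0, 0, 0, 0, -0.5, 0, 0, 0, 0, -0.5],
  "newtons": 15
}}

```text
time: 6.22
eef_pos: [527.3, 106.2, 78.5]
tcp_rot: [0.037, 0.999, -0.001, 0.0]
ft_force: [-1.4, -3.8, 1.6]
width: 0.346
finger_force: 15.0
```

{"name": "arm_command", "arguments": {
  "series": [0, 0, 0, 0, -0.5, 0, 0, 0, 0, -0.5]
}}

```text
time: 6.38
eef_pos: [527.3, 106.2, 78.5]
tcp_rot: [0.037, 0.999, -0.0, 0.0]
ft_force: [-1.0, -3.9, 3.5]
width: 0.343
finger_force: 15.0
```

{"name": "arm_command", "arguments": {
  "series": [-0.05, 0, -0.17, 0, -0.5, -0.12, 0, -0.33, 0, -0.5, -0.2, 0, -0.49, 0, -0.5, -0.3, 0, -0.64, 0, -0.5, -0.3, 0, -0.64, 0, -0.5]
}}

```text
time: 6.8
eef_pos: [533.3, 105.7, 93.9]
tcp_rot: [0.038, 0.999, -0.0, -0.002]
ft_force: [-3.1, -5.4, -0.9]
width: 0.343
finger_force: 15.0
```

Continue to 60°.

{"name": "arm_command", "arguments": {
  "series": [-0.11, 0, -0.14, 0, -0.5, -0.22, 0, -0.27, 0, -0.5, -0.35, 0, -0.39, 0, -0.5, -0.49, 0, -0.5, 0, -0.5, -0.49, 0, -0.5, 0, -0.5]
}}

```text
time: 7.22
eef_pos: [545.4, 104.8, 106.4]
tcp_rot: [0.038, 0.999, -0.001, -0.002]
ft_force: [-4.9, -5.6, 0.8]
width: 0.345
finger_force: 15.0
```

{"name": "arm_command", "arguments": {
  "series": [-0.15, 0, -0.1, 0, -0.5, -0.31, 0, -0.18, 0, -0.5, -0.47, 0, -0.25, 0, -0.5, -0.64, 0, -0.3, 0, -0.5, -0.64, 0, -0.3, 0, -0.5]
}}

```text
time: 7.63
eef_pos: [561.7, 103.5, 114.0]
tcp_rot: [0.038, 0.999, -0.001, -0.002]
ft_force: [-4.9, -5.7, 2.0]
width: 0.345
finger_force: 15.0
```

```bash
python3 - <<'E'
from h import *
o=manip.get_obs(); print(o['time'],o['eef_pos'],o['ft_force'],o['width'],o['finger_force'])
p=np.load('bank.npy')
A=[]
for n,mid in(('side',0),('scene',0)):
    im=grab_frame(n)[:,:,::-1]; u=proj(camera_model(n),bank(p,[(20,0,110)]))[0].astype(int)
    print(n,u); c=im[u[1]-50:u[1]+50,u[0]-50:u[0]+50]; A.append(cv2.resize(c,(400,400),interpolation=cv2.INTER_CUBIC))
cv2.imwrite('pics/e.png',np.clip(np.hstack(A)*1.6,0,255).astype(np.uint8))
E
```

```text
7.6333 [561.72086525 103.54383914 113.99849502] [-4.89436933 -5.70792504  2.03916643] 0.34508384441976436 15.000243522431447
side [271 187]
scene [284 204]
```

View pics/e.png

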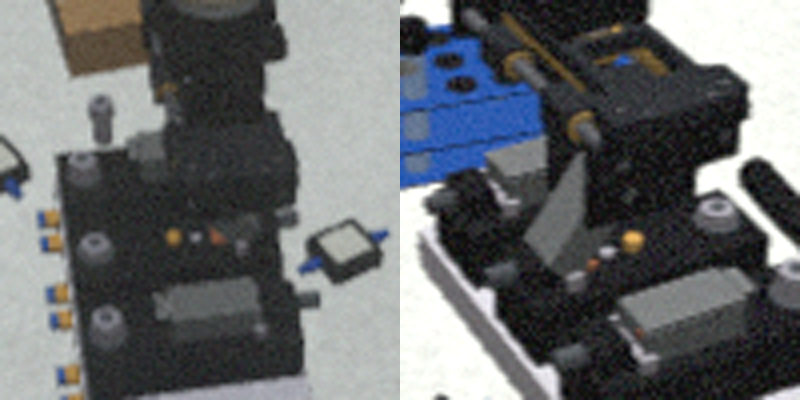

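```bash
python3 - <<'E'
from h import *
p=np.load('bank.npy'); m=camera_model('scene')
for a in (50,55,60,65,70):
    s,c=np.sin(np.radians(a)),np.cos(np.radians(a))
    P=[(46+x*c+z*s,y,78-x*s+z*c) for x,y,z in((0,-15,20),(0,15,20),(-60,15,20),(-69,15,20),(-69,-15,20),(-60,15,-4))]
    print(a,((proj(m,bank(p,P))-[284,204]+50)*4+[400,0]).round(0).tolist())
E
```

```text
50 [[520.0, 236.0], [546.0, 266.0], [611.0, 176.0], [621.0, 162.0], [593.0, 135.0], [640.0, 191.0]]
55 [[519.0, 239.0], [544.0, 268.0], [602.0, 175.0], [611.0, 161.0], [584.0, 134.0], [634.0, 187.0]]
60 [[517.0, 242.0], [543.0, 271.0], [593.0, 176.0], [601.0, 161.0], [574.0, 134.0], [627.0, 184.0]]
65 [[516.0, 244.0], [541.0, 274.0], [584.0, 177.0], [591.0, 162.0], [564.0, 135.0], [620.0, 182.0]]
70 [[515.0, 247.0], [540.0, 276.0], [575.0, 179.0], [580.0, 164.0], [553.0, 136.0], [612.0, 181.0]]
```

```bash
python3 - <<'E'
from h import *
p=np.load('bank.npy'); m=camera_model('scene')
im=np.mean([grab_frame('scene').astype(float) for _ in range(8)],0)[:,:,::-1]
x0,y0,S=258,185,10
c=np.clip(im[y0:y0+45,x0:x0+40]*1.8,0,255).astype(np.uint8)
A=cv2.resize(c,None,fx=S,fy=S,interpolation=cv2.INTER_CUBIC); B=A.copy()
for a,col in((50,(0,0,255)),(60,(0,255,0)),(70,(255,100,0))):
    s,k=np.sin(np.radians(a)),np.cos(np.radians(a))
    P=[(46+x*k+z*s,y,78-x*s+z*k) for x,y,z in((0,15,20),(0,-15,20),(-69,-15,20),(-69,15,20))]
    cv2.polylines(B,[((proj(m,bank(p,P))-[x0,y0]+.5)*S).astype(int)],True,col,1)
cv2.imwrite('pics/f.png',np.hstack([A,B]))
E
```

```text
(no output)
```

View pics/f.png

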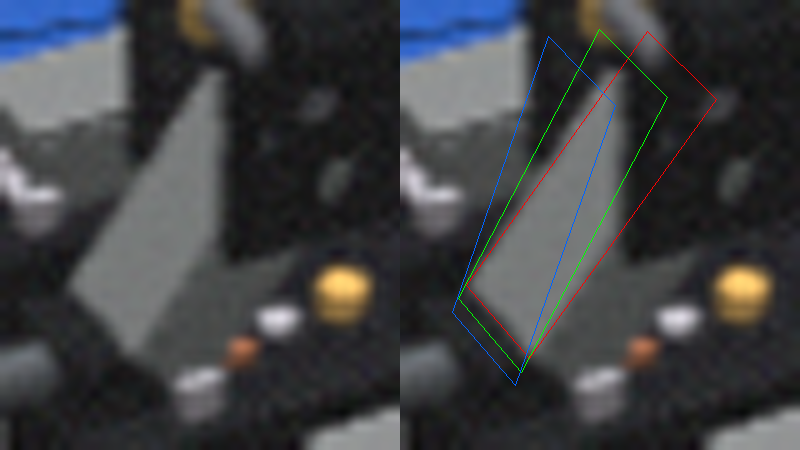

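{"name": "arm_command", "arguments": {
  "series": [-0.1, 0, -0.02, 0, -0.5, -0.2, 0, -0.04, 0, -0.5, -0.32, 0, -0.06, 0, -0.5, -0.32, 0, -0.06, 0, -0.5]
}}

```text
time: 8.47
eef_pos: [569.6, 102.9, 115.6]
tcp_rot: [0.037, 0.999, -0.001, -0.002]
ft_force: [-5.1, -4.6, 1.4]
width: 0.342
finger_force: 15.0
```

```bash
cat > ang.py <<'E'
from h import *
p=np.load('bank.npy'); m=camera_model('scene')
im=np.mean([grab_frame('scene').astype(float) for _ in range(8)],0)
g=im.mean(2)*1.8
x0,y0=258,185
L=[]
for r in range(y0+10,y0+28):      # left edge: leftward from the bright face
    row=g[r]; seed=int(np.argmax(np.convolve(row[x0+5:x0+24],np.ones(3)/3,'same')))  # unused guard
    c=[i for i in range(x0+5,x0+24) if row[i]<95<=row[i+1] and row[min(i+2,559)]>=95]
    if c: i=c[-1]; L.append((r,i+(95-row[i])/(row[i+1]-row[i])))
L=np.array(L); print(L[:, 1].round(1).tolist())
k=np.polyfit(L[:,0],L[:,1],1); k=np.polyfit(*L[abs(np.polyval(k,L[:,0])-L[:,1])<1].T,1)
print('slope',-k[0])
for a in range(45,76,5):
    s,c=np.sin(np.radians(a)),np.cos(np.radians(a))
    q=proj(m,bank(p,[(46+x*c+20*s,-15,78-x*s+20*c) for x in(0,-60)])); d=q[1]-q[0]; print(a,round(-d[0]/d[1],3))
o=manip.get_obs(); print(o['time'],o['eef_pos'].round(1),o['ft_force'].round(1))
for r in range(y0+8,y0+34,4): print(g[r,x0:x0+26].astype(int).tolist())
E
python3 ang.py
```

```text
[273.6, 273.0, 272.5, 272.0, 271.5, 271.0, 270.6, 270.0, 269.1, 268.9, 268.6, 268.0, 267.6, 267.0, 266.6, 266.0, 265.6, 265.2]
slope 0.4958138788173443
45 0.817
50 0.713
55 0.616
60 0.524
65 0.435
70 0.347
75 0.26
8.8667 [569.6 102.9 115.6] [-3.9 -5.9  1.6]
[149, 150, 147, 146, 148, 145, 147, 147, 147, 102, 29, 30, 34, 38, 28, 35, 82, 109, 88, 43, 26, 24, 34, 22, 24, 27]
[69, 89, 130, 147, 146, 140, 115, 92, 84, 56, 22, 27, 27, 39, 81, 108, 113, 111, 82, 37, 26, 27, 27, 31, 21, 33]
[153, 120, 76, 70, 75, 77, 72, 77, 73, 61, 43, 42, 78, 106, 114, 111, 113, 111, 82, 38, 27, 27, 26, 28, 27, 21]
[48, 102, 125, 122, 119, 102, 82, 64, 57, 59, 81, 106, 112, 111, 112, 114, 112, 112, 78, 29, 29, 22, 26, 25, 28, 27]
[42, 42, 45, 42, 39, 40, 30, 33, 78, 107, 111, 108, 109, 110, 111, 111, 110, 111, 76, 35, 22, 26, 28, 28, 25, 21]
[24, 26, 24, 32, 31, 22, 60, 99, 109, 111, 112, 108, 109, 111, 112, 115, 99, 76, 71, 77, 74, 76, 72, 77, 76, 69]
[31, 25, 28, 35, 43, 44, 49, 41, 41, 54, 91, 108, 113, 112, 95, 76, 69, 72, 72, 72, 74, 73, 72, 72, 55, 65]
```

```bash
python3 ang.py | grep -E 'slope|102|103' ; python3 -c "
from plant import manip; print(manip.hand_in())"
```

```text
slope 0.500854724641862
9.2667 [569.6 103.  115.6] [-3.5 -5.3  1.5]
[49, 101, 127, 120, 118, 103, 83, 62, 58, 53, 79, 105, 115, 110, 112, 109, 111, 112, 80, 39, 23, 24, 25, 21, 28, 28]
the job is handed in; nothing more can be done
None
```

The middle bolt was the loose one: it sank about 8 mm at roughly 1.5 N, and I did not tap the other two. Its cover is held open in the fingers at about 61° (measured from the scene camera), and the job is handed in.

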